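# Ink and printing block for the workshop picture

### The arm

A 6-joint arm with a two-finger parallel gripper is mounted at the origin on the work surface. World frame = base frame: x ahead of the robot, y to its left, z up, the work surface at z = 0. Lengths are in m, angles in rad, forces in N, time in s.
With the tool pointing down it reaches from about 0.35 to 0.85 m from the base axis. Payload 8.1 kg.
Tool frame: the origin (TCP) lies at the very end of the fingers, on their centre line; the grasp point (between the pads) lies 19 mm behind it; z points along the fingers, y is the line along which they close (so a half turn about z gives the same grasp; the last joint's range is limited). The gripper opens to 93 mm and grips with 3 to 60 N. Pads are 15 mm wide; open, the fingers measure 128 mm over their backs; the gripper's body (75 mm by 188 mm) begins 65 mm behind the grasp point.
Start: joints at [-1.258, 0.13, 1.488, -0, 1.523, -0.085], TCP at [0.232, -0.553, 0.219] pointing down, gripper open.
Joint ranges: [-2.96, 2.96], [-0.89, 2.26], [0.02, 2.5], [-1.34, 4.48], [0, 2.73], [-2.66, 2.66]. Speed limits (rad/s): [2.39, 2.39, 2.79, 3.14, 3.14, 3.14].

### API

Orientations are given as a rotation vector (axis times angle).
In Python, from plant import robot gives the robot as it stands. The module is installed in compiled form; this text tells all that it offers.
- The arm moves only by the tool play_rows, never from a script. Its argument "increments" is text: rows parted by semicolons, each of 5 numbers parted by spaces: the shift along the tool's x, y, z in mm, then the turn about the tool's z in degrees, then the closure, from -1 (fully open) to 1 (shut). In form: dx dy dz yaw claw; .... A call has 1 to 20 rows; each row is the pose to reach, as a shift and turn from the pose commanded when the call began, along the tool's axes at that moment; what a row does not reach only later rows make up. A row lasts 1/10 s, in which the tool goes at most 50 mm and 8.59 degrees, less where a joint would pass 70% of its speed; a pose out of reach is approached as far as the arm can. A call with a gripper value outside its range is refused whole. The fingers move at their own pace and stop on an object; "force" is the grip in N (left out, the last holds). Time passes only in rows, so rows that repeat a pose let the fingers close. It gives the time, the measured TCP pose, the force, the opening and the grip force at its end, in the units of the state.
- robot.read_state(): the state, without advancing time (a new reading comes with each control period).
- robot.read_camera(name): name is "side" or "top" or "wrist"; returns the picture (400x640x3 uint8, blue, green, red); there is no depth.
- robot.calibration(name): a dict with "vertical_fov" (degrees; the focal length in pixels is half the picture's height over the tangent of half this angle, whatever the lens; pixels are square), "cx", "cy" (the principal point, pixels), "rvec" (rotation vector, rad) and "tvec" (3), from world to camera coordinates, as OpenCV has them. Camera axes: x right, y down, z forward; pixel columns grow to the right and rows downward; lengths in m; the calibration is good to about 2 mm. A picture is of the moment at which its call begins: read the wrist's pose just before it. calibration takes no time and is no camera call; for the wrist camera it gives the pose at the moment of the call.
- robot.close_job(): hands the job in; it is judged then, once.
Trained networks look in the newest picture that a camera, given by its name, has taken for a name from the list of things; names that differ only in an ending like _2 or _b are one class to them, and where a whole thing is asked for, a point or a joint stands for the part that bears it (a point fixed in the world has none). Each returns a list of dicts, best first, with "conf" (0 to 1); they miss things now and then, are a little off and sometimes report something else, mostly with a low value. They report only what shows in the picture. A call takes as long as a camera call. They do not tell look-alikes from the thing itself.
- robot.recognise(camera, query): "centre" ([x, y, z] in m, in world coordinates, good to about 4 mm: the middle of the surface that is visible of it).
- robot.regions_of(camera, query): "pixels" (400x640 bool, what is visible of it).
- robot.landmark_of(camera, query): "centre" ([x, y, z] in m, in world coordinates, good to about 4 mm: a listed point, or the origin of a listed thing).
The state is a dict: "t": time; "q": joint angles; "dq": joint speeds; "joint_torque": joint torques, N m; "tool_pos": TCP position; "orientation": TCP orientation; "force": force on the tool from outside, world axes, zero at the start; "wrist_torque": the same for the moment, N m; "opening": finger opening in m; "gripper_force": force on a finger pad.
Only numpy, scipy, OpenCV 4.12 (cv2) and the standard library are available. Lean on these libraries where they do the work, as an engineer would, in place of code of your own. Each camera call takes 0.05 s, during which the arm holds its last target. There are 200 camera calls.

### The job

We are taking a picture of the printing ink together with the arch-topped printing block. First turn the ink jar on its spot until its label squarely faces the camera lens and let go of it; then take the arch-topped block out of the rail by its plain upper part, with the fingers off the carving, and finish holding it still in the air straight above the jar, upright, the carved side square to the lens and the carving's centre at the height of the lens. Keep holding it there at the end, do not touch the camera, do not knock the jar over, and leave the other two blocks, the mug and the dabber where they stand.

Things in the scene. Friction and masses are not known exactly. Their poses are not given: they have to be found in the camera images.
- camera: black photo camera on a small three-legged table tripod, fixed; origin on the table straight below the front of the lens, its -x is the direction in which the lens looks (level), z up. 190 mm tall, body 118 mm wide; the tripod's middle is 75 mm behind the origin and its legs reach 100 mm from there. A white paper sheet lies flat on the table before it, under the jar.
- lens (a point): centre of the front glass of the camera's lens, 140 mm above the table; axes as the camera's (the lens looks along -x)
- jar: straight round ink jar, amber glass, black lid flush with the wall, 48 mm across, 66 mm tall, 160 g, loose on the paper 230-260 mm before the lens; origin under its centre, z up, +x out of the middle of its label. White label: 100 degrees of the wall, 9 to 41 mm up, dark panel in its middle; a 9 mm paper seal strip runs from it up over the lid to the lid's centre, seen from above
- jar_label (a point): middle of the label on the jar's wall, 24 mm from its axis and 25 mm up
- rail: light wooden rail fixed on the table, 340 mm long (y), 70 mm deep (x), 28 mm high, with a groove 18 mm wide and 12 mm deep along its middle (floor 16 mm above the table); origin under its centre, +x is the side to which the carvings look. Three printing blocks stand loose and upright in it, side by side, 103 mm between centres, in any order
- arch_block: the block with the semicircular top: wooden slab 14 mm thick (x), 70 mm wide (y), 110 mm tall (z), straight sides to 75 mm, then a round top of radius 35 mm with a dark dot (hanging hole); about 90 g; origin at the centre of its underside, +x out of the carved side. From 68 mm up to the top both sides are plain and flat
- arch_carving: the raised round carving of concentric rings on the +x side of the arch-topped block, 52 mm across, standing 2.5 mm proud; origin on the slab's surface at the carving's centre, 42 mm above the block's underside; axes as the block's
- arch_face (a point): front centre of the ring carving: 9.5 mm ahead (+x) of the block's origin and 42 mm up
- wide_block: another block in the rail, to be left: rectangular, 80 mm wide, 72 mm tall, 14 mm thick, striped carving; origin at the centre of its underside
- tall_block: another block in the rail, to be left: rectangular, 54 mm wide, 104 mm tall, 14 mm thick, square-cornered top, leaf-rib carving; origin at the centre of its underside
- mug: white mug, 80 mm across, 85 mm tall, to be left; origin at the centre of its underside
- dabber: stencil dabber standing on its round yellow head (48 mm across) with an upright wooden handle, 104 mm tall in all, to be left; origin at the centre of its underside
Things that resemble listed ones, but are neither listed nor needed, are in the scene too. Several things have the shape of the jar; the one meant has the colours described above.

How it is judged:
By the outcome, as a careful person would: the job done as asked, in the order asked, and still so for the second after the job is handed in, while the arm keeps its last pose, push and grip.
It also fails if it takes over 54 s, if anything falls off the work surface, if the arm or the gripper's body presses on something with over 40 N, if the wrist force passes 120 N, or if a joint passes its speed limit or range.

## Working session

There is one attempt and no reset: what is moved stays moved. The work goes in short steps, Python scripts to look and compute and a tool call to move; the robot and the scene stay as the last step left them, time stands still between calls to the robot, and variables do not carry over. Pictures are saved under pics/ and viewed, at most 10 in all, crops included, and the job is handed in when it is done.

Besides the shell and the picture viewer there is one more tool, called after "Emit:" in YAML: its name, and indented under it one key for each argument. play_rows: Moves the arm, as the interface text tells. Its arguments: {"type":"object","properties":{"increments":{"type":"string"},"force":{"type":"number"}},"required":["increments"]}

```bash
mkdir -p pics; cat > h.py <<'E'
import numpy as np, cv2
from plant import robot
from scipy.spatial.transform import Rotation as R
def K(c):
    f=200/np.tan(np.radians(c["vertical_fov"])/2); return np.array([[f,0,c["cx"]],[0,f,c["cy"]],[0,0,1]])
def proj(c,p):
    return cv2.projectPoints(np.atleast_2d(np.array(p,float)),np.array(c["rvec"],float),np.array(c["tvec"],float),K(c),None)[0][:,0]
def ray(c,uv,z):
    M=cv2.Rodrigues(np.array(c["rvec"],float))[0]; t=np.array(c["tvec"],float).ravel()
    o=-M.T@t; d=M.T@np.linalg.inv(K(c))@np.array([uv[0],uv[1],1.]); return o+d*(z-o[2])/d[2]
E
python3 - <<'E'
from h import *
for n in("side","top"):
    im=robot.read_camera(n); cv2.imwrite(f"pics/{n}0.png",im)
    c=robot.calibration(n); print(n,{k:np.round(v,3) for k,v in c.items()})
    for q in("camera","lens","jar","jar_label","rail","arch_block","arch_face","wide_block","tall_block","mug","dabber"):
        print(q,[(np.round(d["centre"],3),round(d["conf"],2),proj(c,d["centre"]).round()[0]) for d in robot.landmark_of(n,q)][:4])
s=robot.read_state();print(s["tool_pos"],s["orientation"],s["t"])
E
```

```text
side {'vertical_fov': np.float64(54.772), 'cx': np.float64(321.992), 'cy': np.float64(197.347), 'rvec': array([ 0.546, -2.549,  1.367]), 'tvec': array([0.501, 0.223, 0.765])}
camera [(array([0.76 , 0.191, 0.001]), 0.88, array([203., 262.]))]
lens [(array([0.76 , 0.188, 0.136]), 0.94, array([193., 213.])), (array([ 0.518,  0.197, -0.004]), 0.47, array([297., 298.]))]
jar [(array([0.36, 0.09, 0.  ]), 0.87, array([386., 285.])), (array([0.519, 0.197, 0.001]), 0.84, array([296., 297.]))]
jar_label [(array([0.353, 0.113, 0.023]), 0.85, array([387., 286.])), (array([0.512, 0.221, 0.029]), 0.69, array([293., 296.]))]
rail [(array([ 0.503, -0.288,  0.003]), 0.73, array([376., 184.])), (array([0.295, 0.318, 0.002]), 0.21, array([385., 393.])), (array([0.758, 0.191, 0.137]), 0.17, array([193., 213.]))]
arch_block [(array([ 0.583, -0.353,  0.012]), 0.72, array([358., 166.]))]
arch_face [(array([ 0.583, -0.344,  0.056]), 0.97, array([358., 155.]))]
wide_block [(array([ 0.422, -0.222,  0.014]), 0.83, array([397., 199.]))]
tall_block [(array([ 0.5  , -0.288,  0.012]), 0.71, array([377., 182.]))]
m
[... 838 characters left out ...]
, -0.347,  0.06 ]), 0.36, array([440., 187.]))]
rail [(array([ 0.501, -0.291,  0.001]), 0.96, array([420., 216.]))]
arch_block [(array([ 0.572, -0.348,  0.015]), 0.77, array([438., 193.]))]
arch_face [(array([ 0.59 , -0.345,  0.055]), 0.65, array([439., 185.]))]
wide_block [(array([ 0.421, -0.222,  0.015]), 0.68, array([400., 241.]))]
tall_block [(array([ 0.703, -0.082, -0.002]), 0.65, array([353., 155.])), (array([ 0.504, -0.286,  0.014]), 0.46, array([419., 215.]))]
mug [(array([ 0.299,  0.317, -0.002]), 0.97, array([228., 283.]))]
dabber [(array([ 0.704, -0.085, -0.004]), 0.6, array([353., 155.]))]
[ 0.23243833 -0.55315658  0.21862985] [ 3.07964309e+00  6.20734504e-01 -3.76283707e-05] 1.2
```

View pics/side0.png

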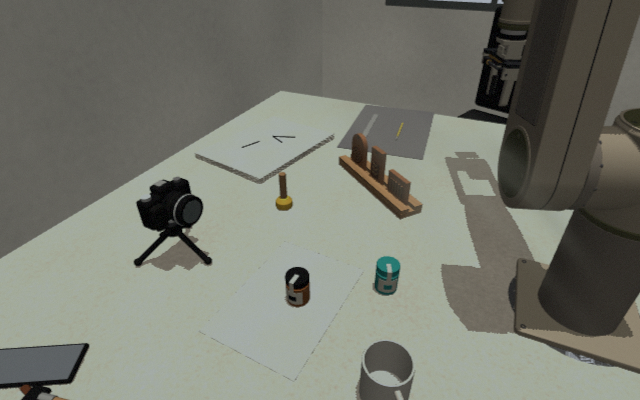

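View pics/top0.png

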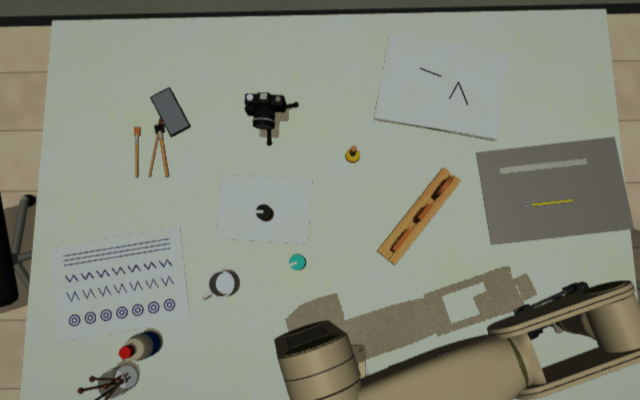

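```bash
python3 - <<'E'
import cv2,numpy as np
a=cv2.imread("pics/side0.png")[225:325,250:420];b=cv2.imread("pics/top0.png")[180:280,235:325]
a=cv2.resize(a,None,fx=2.5,fy=3*2.5/3,interpolation=2);b=cv2.resize(b,(340,378),interpolation=2)
c=np.zeros((400,780,3),np.uint8);c[:250,:425]=a;c[:378,430:770]=b;cv2.imwrite("pics/crop.png",c)
E
```

```text
(no output)
```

View pics/crop.png

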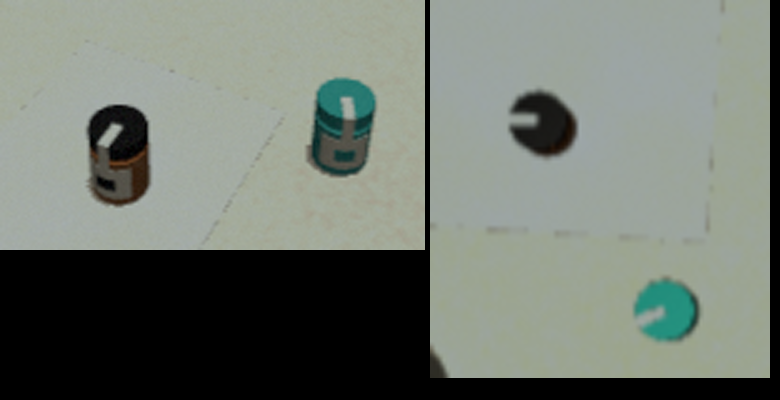

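The scene holds two jars of the right shape: one at side (297,287) / top (264,212), amber glass with a black lid, standing on the paper, and a teal one at side (387,275) / top (298,262). The enlarged crop confirms the amber one on the paper is meant, and its seal strip points to about +y. The arch block is the far one in the rail, at side (359,150), carving facing the +x/+y side.

```bash
cat >> h.py <<'E'
def go(p,psi=None):
    s=robot.read_state(); M=R.from_rotvec(s["orientation"]).as_matrix()
    ps=np.degrees(np.arctan2(M[1,0],M[0,0]))
    print("t",round(s["t"],2),"pos",np.round(s["tool_pos"],4),"psi",round(ps,2),"q",np.round(s["q"],2),"tilt",np.round(M[2],3))
    if p is not None: print("d(mm)",np.round(M.T@(np.array(p)-s["tool_pos"])*1e3,1),"yaw",None if psi is None else round(ps-psi,2))
E
python3 - <<'E'
from h import *
c=robot.calibration("top")
P=[ray(c,u,0)[:2] for u in((222,175),(312,180),(309,243),(217,240))];print(np.round(P,3))
for a,b in((0,1),(3,2),(3,0),(2,1)): d=P[b]-P[a];print(np.degrees(np.arctan2(d[1],d[0])))
s=robot.read_state();M=R.from_rotvec(s["orientation"]).as_matrix()
w=robot.calibration("wrist");W=cv2.Rodrigues(np.array(w["rvec"]))[0];o=-W.T@np.array(w["tvec"]).ravel()
print("cam in tool",M.T@(o-s["tool_pos"]),"axis",M.T@W.T@[0,0,1],w["vertical_fov"])
go([0.515,0.196,0.25],112)
E
```

```text
[[0.644 0.344]
 [0.623 0.051]
 [0.42  0.062]
 [0.433 0.355]]
-94.10778868887316
-92.56105682629536
-3.017920473051574
-3.0413038252806324
cam in tool [ 0.0833995  -0.00038544 -0.1664101 ] axis [-2.93605352e-01 -6.82717913e-04  9.55926478e-01] 59.88641281960772
t 1.2 pos [ 0.2324 -0.5532  0.2186] psi 22.79 q [-1.26  0.13  1.49 -0.    1.52 -0.09] tilt [-0.  0. -1.]
d(mm) [ 550.7 -581.2  -31.4] yaw -89.21
```

Emit:
play_rows:
  increments: "551 -581 -31 -89 -1;551 -581 -31 -89 -1;551 -581 -31 -89 -1;551 -581 -31 -89 -1;551 -581 -31 -89 -1;551 -581 -31 -89 -1;551 -581 -31 -89 -1;551 -581 -31 -89 -1;551 -581 -31 -89 -1;551 -581 -31 -89 -1;551 -581 -31 -89 -1;551 -581 -31 -89 -1;551 -581 -31 -89 -1;551 -581 -31 -89 -1;551 -581 -31 -89 -1;551 -581 -31 -89 -1;551 -581 -31 -89 -1;551 -581 -31 -89 -1;551 -581 -31 -89 -1;551 -581 -31 -89 -1"

```text
t: 3.2
tool_pos: [0.5153, 0.1946, 0.25]
orientation: [1.763, 2.599, 0.0]
force: [-1.3, 0.4, -0.4]
opening: 0.093
gripper_force: 0.0
```

```bash
python3 - <<'E'
from h import *
go(None)
w=robot.calibration("wrist");im=robot.read_camera("wrist");cv2.imwrite("pics/w1.png",im)
for q in("jar","jar_label","lens","camera"):
    print(q,[(np.round(d["centre"],4),round(d["conf"],2),proj(w,d["centre"]).round()[0]) for d in robot.landmark_of("wrist",q)][:3])
for d in robot.regions_of("wrist","jar")[:2]:
    m=d["pixels"].astype(np.uint8);print(d["conf"],cv2.boundingRect(m))
H=cv2.Rodrigues(np.array(w["rvec"]))[0]
np.save("w1.npy",dict(w),allow_pickle=True)
E
```

```text
t 3.2 pos [0.5153 0.1946 0.25  ] psi 111.7 q [ 0.27 -0.01  1.58 -0.    1.57 -0.11] tilt [-0.  0. -1.]
jar [(array([ 0.36  ,  0.0915, -0.0014]), 0.81, array([174., 195.])), (array([ 0.5181,  0.1956, -0.0012]), 0.61, array([322., 165.]))]
jar_label [(array([0.3506, 0.1187, 0.0238]), 0.62, array([163., 177.])), (array([0.5177, 0.2227, 0.023 ]), 0.59, array([330., 147.])), (array([ 0.6984, -0.0807, -0.0019]), 0.37, array([365., 378.]))]
lens [(array([0.7619, 0.1866, 0.144 ]), 0.88, array([569., 304.]))]
camera [(array([ 0.7679,  0.1904, -0.0012]), 0.55, array([499., 238.]))]
0.96 (128, 176, 66, 56)
0.79 (298, 144, 47, 54)
```

View pics/w1.png

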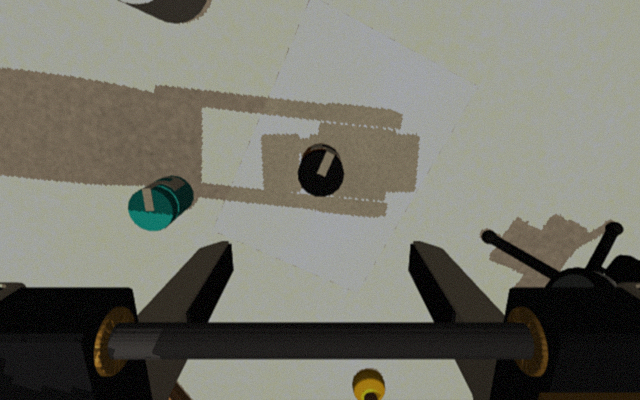

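The wrist view shows the jar's black lid around (321,172) between the fingers, with the strip running up to about (327,152); the dabber is at (369,385) and the tripod legs are lower right.

```bash
python3 - <<'E'
from h import *
w=np.load("w1.npy",allow_pickle=True).item()
im=cv2.imread("pics/w1.png"); g=im.max(2)
roi=np.zeros_like(g);roi[140:202,292:350]=1
dark=((g<45)&(roi>0)).astype(np.uint8)
n,l,st,ce=cv2.connectedComponentsWithStats(dark);k=1+st[1:,4].argmax();hull=cv2.convexHull(np.argwhere(l==k)[:,::-1].astype(np.int32))
pts=hull[:,0]; X=np.array([ray(w,p,0.066)[:2] for p in pts])
print("lid circle",cv2.minEnclosingCircle(X.astype(np.float32)*1000),st[k])
(cx,cy),_=cv2.minEnclosingCircle(X.astype(np.float32)*1000)
# strip: bright pixels inside the lid
yy,xx=np.where((g>75)&(roi>0)); B=np.array([ray(w,(x,y),0.066)[:2] for x,y in zip(xx,yy)])*1000-[cx,cy]
r=np.hypot(*B.T);m=(r<22);B=B[m];print(len(B),"mean ang",np.degrees(np.arctan2(*B.mean(0)[::-1])))
vx=cv2.fitLine(B.astype(np.float32),cv2.DIST_HUBER,0,.01,.01).ravel();print("line",vx,np.degrees(np.arctan2(vx[1],vx[0])))
cv2.imwrite("pics/w1c.png",cv2.resize(im[130:215,280:365],None,fx=6,fy=6,interpolation=0))
E
```

```text
lid circle ((513.7833251953125, 201.28738403320312), 26.31353759765625) [ 298  147   46   49 1445]
213 mean ang 77.27119097729665
line [0.02024782 0.999795   2.0529487  9.214147  ] 88.8398
```

View pics/w1c.png

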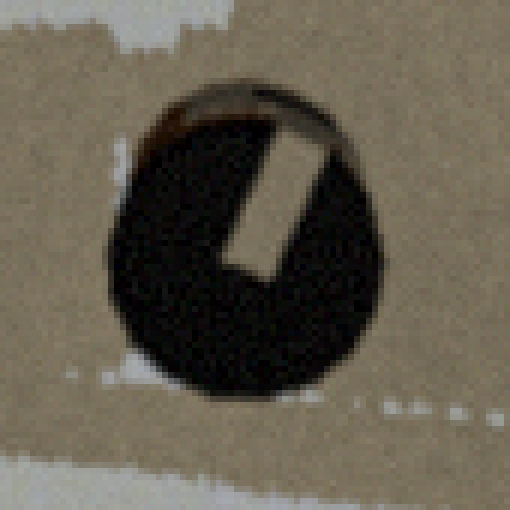

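The crop shows the strip from its inner end at the lid centre, crop (251,270), to the outer edge at crop (303,137).

```bash
python3 - <<'E'
from h import *
w=np.load("w1.npy",allow_pickle=True).item()
f=lambda x,y: ray(w,(280+x/6-.5,130+y/6-.5),0.066)[:2]
for a,b in(((251,270),(303,137)),((221,262),(275,123)),((276,283),(330,152))):
    a=f(*a);b=f(*b);d=b-a;print(np.round(a,4),np.round(b,4),np.hypot(*d),np.degrees(np.arctan2(d[1],d[0])))
print("lid L/R mid/bottom",f(108,262),f(383,262),f(240,400))
im=cv2.imread("pics/w1.png")
# paper edges by wrist: left edge, right edge lines
P=[ray(w,u,0)[:2] for u in((308,2),(476,88),(365,290),(217,230))];print(np.round(P,3))
for a,b in((0,3),(1,2),(0,1),(3,2)): d=P[b]-P[a];print(np.degrees(np.arctan2(d[1],d[0])))
go([0.517,0.196,0.031],111.7)
E
```

```text
[0.5163 0.1983] [0.5159 0.2228] 0.02456363518233083 90.82089482942843
[0.5109 0.1977] [0.5106 0.2233] 0.025610711874164686 90.70992645563797
[0.5211 0.1977] [0.5211 0.2222] 0.024426982645450207 90.00022471948652
lid L/R mid/bottom [0.49291578 0.19050023] [0.53680364 0.2079738 ] [0.52309994 0.17593118]
[[0.439 0.354]
 [0.649 0.343]
 [0.637 0.057]
 [0.424 0.067]]
-92.94149045723269
-92.34228878761418
-2.890054748190479
-2.64157454136368
t 3.5 pos [0.5154 0.1953 0.2499] psi 111.74 q [ 0.27 -0.01  1.58 -0.    1.57 -0.11] tilt [-0.  0. -1.]
d(mm) [  0.    1.6 218.9] yaw 0.04
```

Emit:
play_rows:
  increments: "2 2 50 0 -1;2 2 100 0 -1;2 2 150 0 -1;2 2 185 0 -1;2 2 210 0 -1;2 2 220 0 -1;2 2 220 0 -1;2 2 220 0 1;2 2 220 0 1;2 2 220 0 1;2 2 220 0 1;2 2 220 0 1;2 2 220 0 1;2 2 220 0 1;2 2 220 0 1;2 2 220 0 1;2 2 220 0 1;2 2 220 0 1"
  force: 12

```text
t: 5.3
tool_pos: [0.5163, 0.1985, 0.0298]
orientation: [-1.761, -2.601, 0.001]
force: [-3.6, -1.6, 5.4]
opening: 0.0481
gripper_force: 12.0
```

Emit:
play_rows:
  increments: "0 0 0 3 1;0 0 0 9 1;0 0 0 15 1;0 0 0 21 1;0 0 0 27 1;0 0 0 34 1;0 0 0 41 1;0 0 0 48 1;0 0 0 55 1;0 0 0 62 1;0 0 0 69 1;0 0 0 76 1;0 0 0 82 1;0 0 0 87 1;0 0 0 91 1;0 0 0 93 1;0 0 0 93 1;0 0 0 93 1;0 0 0 93 1"

```text
t: 7.2
tool_pos: [0.5169, 0.1987, 0.0298]
orientation: [-3.099, -0.514, -0.001]
force: [1.9, 0.3, 2.8]
opening: 0.0483
gripper_force: 12.0
```

Emit:
play_rows:
  increments: "0 0 0 0 -1;0 0 0 0 -1;0 0 0 0 -1;0 0 0 0 -1;0 0 0 0 -1;0 0 0 0 -1;0 0 -20 0 -1;0 0 -60 0 -1;0 0 -110 0 -1;0 0 -160 0 -1;0 0 -200 0 -1;0 0 -220 0 -1;0 0 -220 0 -1;0 0 -220 0 -1;0 0 -220 0 -1"

```text
t: 8.7
tool_pos: [0.5155, 0.1983, 0.2474]
orientation: [3.099, 0.513, -0.005]
force: [-0.2, -0.9, -0.3]
opening: 0.0926
gripper_force: 0.0
```

```bash
python3 - <<'E'
from h import *
go(None)
w=robot.calibration("wrist");im=robot.read_camera("wrist");cv2.imwrite("pics/w2.png",im);np.save("w2.npy",dict(w),allow_pickle=True)
for q in("jar","jar_label","lens"):
    print(q,[(np.round(d["centre"],4),round(d["conf"],2),proj(w,d["centre"]).round()[0]) for d in robot.landmark_of("wrist",q)][:3])
u=proj(w,[0.516,0.198,0.066])[0].astype(int);x,y=u-42;print(x,y)
cv2.imwrite("pics/w2c.png",cv2.resize(im[y:y+85,x:x+85],None,fx=6,fy=6,interpolation=0))
E
```

```text
t 8.7 pos [0.5155 0.1983 0.2474] psi 18.79 q [ 0.27 -0.01  1.58 -0.    1.57  1.52] tilt [-0.003 -0.    -1.   ]
jar [(array([ 0.5174,  0.1988, -0.0026]), 0.8, array([321., 163.])), (array([ 0.3623,  0.0941, -0.    ]), 0.77, array([357., 294.]))]
jar_label [(array([0.5402, 0.1967, 0.0235]), 0.91, array([330., 149.])), (array([0.3511, 0.1183, 0.0235]), 0.69, array([339., 306.]))]
lens []
279 135
```

View pics/w2c.png

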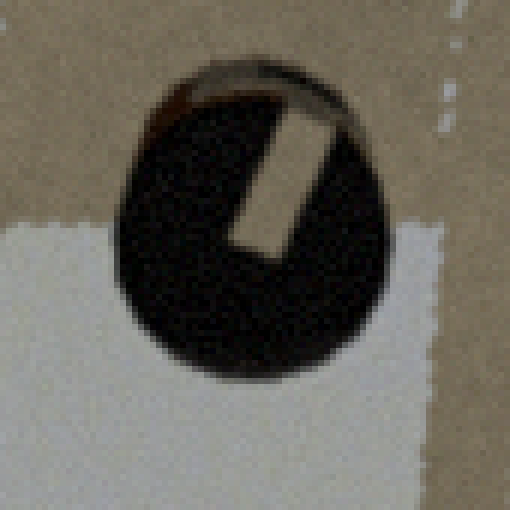

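The lid strip now runs from crop (255,251) to (310,115), pointing towards the camera.

```bash
python3 - <<'E'
from h import *
w=np.load("w2.npy",allow_pickle=True).item()
f=lambda x,y: ray(w,(279+x/6-.5,135+y/6-.5),0.066)[:2]
for a,b in(((255,251),(310,115)),((228,240),(284,103)),((282,262),(336,126))):
    a=f(*a);b=f(*b);d=b-a;print(np.round(a,4),np.round(b,4),np.hypot(*d),np.degrees(np.arctan2(d[1],d[0])))
go([0.57,-0.34,0.30],141)
E
```

```text
[0.517 0.199] [0.5421 0.1978] 0.025128457290486603 -2.7026164691013124
[0.5174 0.204 ] [0.5426 0.2026] 0.02530540000203753 -3.134442711177023
[0.5167 0.194 ] [0.5418 0.1931] 0.02510947621251846 -2.122752605482364
t 8.9 pos [0.5158 0.1984 0.248 ] psi 18.79 q [ 0.27 -0.01  1.58  0.    1.57  1.52] tilt [-0.003 -0.    -1.   ]
d(mm) [-122.2  527.1  -51.7] yaw -122.21
```

Emit:
play_rows:
  increments: "-122 527 -52 -122 -1;-122 527 -52 -122 -1;-122 527 -52 -122 -1;-122 527 -52 -122 -1;-122 527 -52 -122 -1;-122 527 -52 -122 -1;-122 527 -52 -122 -1;-122 527 -52 -122 -1;-122 527 -52 -122 -1;-122 527 -52 -122 -1;-122 527 -52 -122 -1;-122 527 -52 -122 -1;-122 527 -52 -122 -1;-122 527 -52 -122 -1;-122 527 -52 -122 -1;-122 527 -52 -122 -1;-122 527 -52 -122 -1;-122 527 -52 -122 -1"

```text
t: 10.7
tool_pos: [0.5707, -0.3395, 0.3014]
orientation: [-1.058, -2.958, -0.0]
force: [0.5, -0.4, 0.1]
opening: 0.0926
gripper_force: 0.0
```

```bash
python3 - <<'E'
from h import *
go(None)
w=robot.calibration("wrist");im=robot.read_camera("wrist");cv2.imwrite("pics/w3.png",im);np.save("w3.npy",dict(w),allow_pickle=True)
for q in("rail","arch_block","tall_block","wide_block","arch_face"):
    print(q,[(np.round(d["centre"],4),round(d["conf"],2),proj(w,d["centre"]).round()[0]) for d in robot.landmark_of("wrist",q)][:3])
E
```

```text
t 10.7 pos [ 0.5707 -0.3395  0.3014] psi 140.63 q [-0.61  0.29  1.16 -0.    1.69 -1.5 ] tilt [ 0. -0. -1.]
rail [(array([ 0.5004, -0.2876, -0.0011]), 0.63, array([316.,  90.]))]
arch_block [(array([ 0.5864, -0.3463,  0.0596]), 0.63, array([323., 179.])), (array([ 0.5815, -0.3521,  0.0176]), 0.62, array([317., 172.]))]
tall_block [(array([ 0.4984, -0.2827,  0.0154]), 0.68, array([318.,  86.]))]
wide_block []
arch_face [(array([ 0.5875, -0.3475,  0.0587]), 0.74, array([323., 180.]))]
```

View pics/w3.png

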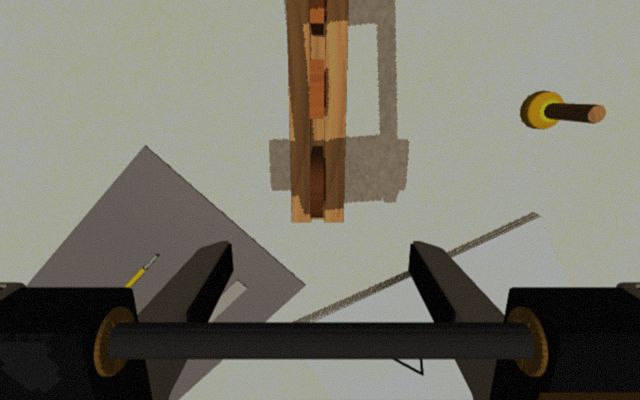

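The wrist view shows the rail vertical in the picture (columns 290–346, near end at row 221), with the arch block at about (317,180) in its last place and the dabber at (543,108).

```bash
python3 - <<'E'
from h import *
w=np.load("w3.npy",allow_pickle=True).item();im=cv2.imread("pics/w3.png")
g=im.astype(int); sat=g[:,:,2]-g[:,:,0]
L=[];Rr=[]
for y in range(5,216,6):
    xs=np.where(sat[y,270:370]>25)[0]+270
    L.append(ray(w,(xs[0]-.5,y),.028)[:2]);Rr.append(ray(w,(xs[-1]+.5,y),.028)[:2])
for E in(L,Rr):
    v=cv2.fitLine(np.array(E,np.float32),cv2.DIST_HUBER,0,1e-4,1e-4).ravel();print(v,np.degrees(np.arctan2(v[1],v[0])))
L=np.array(L);Rr=np.array(Rr);print("width",np.hypot(*(L-Rr).T).round(4)[::6])
mid=(L+Rr)/2;v=cv2.fitLine(mid.astype(np.float32),cv2.DIST_HUBER,0,1e-4,1e-4).ravel();print("mid",v,np.degrees(np.arctan2(v[1],v[0])))
print("end corners",ray(w,(292,221.5),.028),ray(w,(344,221.5),.028))
cv2.imwrite("pics/w3c.png",cv2.resize(im[130:230,270:370],None,fx=6,fy=6,interpolation=0))
E
```

```text
[ 0.7532301  -0.6577571   0.49460763 -0.32909393] -41.129036
[ 0.84235626 -0.53892106  0.5645089  -0.27575812] -32.61022
width [0.0949 0.0697 0.0693 0.0701 0.1267 0.1281]
mid [ 0.783978   -0.62078863  0.50926024 -0.29134488] -38.373745
end corners [ 0.61106022 -0.42047494  0.028     ] [ 0.65556289 -0.3662195   0.028     ]
```

View pics/w3c.png

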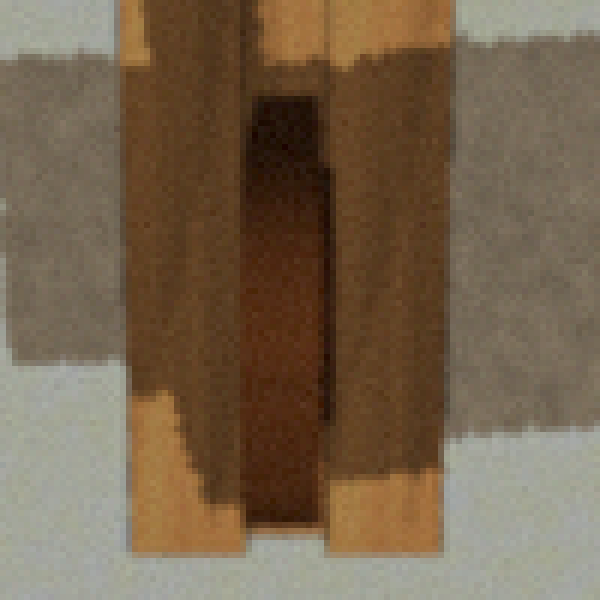

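```bash
python3 - <<'E'
from h import *
w=np.load("w3.npy",allow_pickle=True).item()
f=lambda x,y,z: ray(w,(270+x/6-.5,130+y/6-.5),z)[:2]
for a,b in(((118,0),(131,550)),((456,0),(443,550)),((243,0),(245,550)),((329,0),(327,550))):
    d=f(*b,.028)-f(*a,.028);print(f(*a,.028),np.degrees(np.arctan2(d[1],d[0])))
a,b=f(241,310,.126),f(322,310,.126);c=(a+b)/2;print("slab",a,b,np.hypot(*(a-b)),c)
n=np.array([np.cos(np.radians(50.6)),np.sin(np.radians(50.6))]);e=np.array([.6333,-.3933]);p=e-.067*np.array([n[1],-n[0]])
print("rail-based centre",p,"lateral of slab vs rail",(c-e)@n)
go([p[0],p[1],.088],140.6)
E
```

```text
[ 0.51619845 -0.34344622] -39.493791856893154
[ 0.56073799 -0.28914636] -39.530829494385436
[ 0.5326702  -0.32336488] -39.65403613749515
[ 0.54400275 -0.30954893] -39.38664759716512
slab [ 0.56658872 -0.34844086] [ 0.57525453 -0.33787599] 0.013664293775264142 [ 0.57092163 -0.34315842]
rail-based centre [ 0.58152685 -0.35077306] lateral of slab vs rail -0.0008473787352863763
t 11.0 pos [ 0.5708 -0.3396  0.3017] psi 140.77 q [-0.61  0.29  1.16  0.    1.69 -1.5 ] tilt [-0.  0. -1.]
d(mm) [-15.4  -1.9 213.7] yaw 0.17
```

Emit:
play_rows:
  increments: "-15 -2 40 0.2 -1;-15 -2 90 0.2 -1;-15 -2 135 0.2 -1;-15 -2 170 0.2 -1;-15 -2 195 0.2 -1;-15 -2 207 0.2 -1;-15 -2 211 0.2 -1;-15 -2 211 0.2 -1;-15 -2 211 0.2 1;-15 -2 211 0.2 1;-15 -2 211 0.2 1;-15 -2 211 0.2 1;-15 -2 211 0.2 1;-15 -2 211 0.2 1;-15 -2 211 0.2 1;-15 -2 211 0.2 1;-15 -2 211 0.2 1;-15 -2 211 0.2 1;-15 -2 211 0.2 1;-15 -2 211 0.2 1"
  force: 25

```text
t: 13.0
tool_pos: [0.581, -0.3508, 0.0905]
orientation: [-1.059, -2.957, 0.0]
force: [-0.6, -0.5, -0.1]
opening: 0.0139
gripper_force: 25.0
```

Emit:
play_rows:
  increments: "0 0 -5 0 1;0 0 -15 0 1;0 0 -30 0 1;0 0 -50 0 1;0 0 -75 0 1;0 0 -100 0 1;0 0 -120 0 1;0 0 -130 0 1;0 0 -130 0 1;0 0 -130 0 1"

```text
t: 14.0
tool_pos: [0.581, -0.3506, 0.2202]
orientation: [-1.059, -2.957, -0.0]
force: [-0.4, -0.1, -0.6]
opening: 0.0141
gripper_force: 25.0
```

```bash
python3 - <<'E'
from h import *
print(robot.read_state()["opening"]);go([.517,.199,.22],87.3)
E
```

```text
0.014098647341987158
t 14.0 pos [ 0.581  -0.3506  0.2202] psi 140.59 q [-0.62  0.34  1.24 -0.    1.56 -1.5 ] tilt [ 0. -0. -1.]
d(mm) [398.3 384.1   0.4] yaw 53.29
```

Emit:
play_rows:
  increments: "8 8 0 1 1;24 23 0 3 1;44 42 0 6 1;68 65 0 9 1;92 88 0 12 1;116 111 0 15 1;139 134 0 19 1;163 157 0 22 1;187 181 0 25 1;211 204 0 28 1;235 227 0 31 1;259 250 0 34 1;283 273 0 38 1;307 296 0 41 1;330 319 0 44 1;354 342 0 47 1;374 361 0 50 1;390 376 0 52 1;398 384 0 53.3 1;398 384 0 53.3 1"

```text
t: 16.0
tool_pos: [0.5161, 0.1999, 0.2188]
orientation: [-2.27, -2.169, 0.004]
force: [-0.3, -0.2, -0.4]
opening: 0.0141
gripper_force: 25.0
```

```bash
python3 - <<'E'
from h import *
go([.517,.199,.1725],87.3)
robot.read_camera("side");im=robot.read_camera("wrist");w=robot.calibration("wrist")
for n in("side","wrist"):
  for q in("arch_face","arch_block","jar","lens","jar_label"):
    print(n,q,[(np.round(d["centre"],4),round(d["conf"],2)) for d in robot.landmark_of(n,q)][:2])
E
```

```text
t 16.0 pos [0.5161 0.1999 0.2188] psi 87.39 q [0.28 0.01 1.62 0.   1.52 0.32] tilt [-0.001 -0.003 -1.   ]
d(mm) [-0.8  1.1 46.3] yaw 0.09
side arch_face [(array([0.5285, 0.2005, 0.1821]), 0.89), (array([ 0.423 , -0.2224,  0.0182]), 0.21)]
side arch_block [(array([0.5188, 0.201 , 0.1433]), 0.72), (array([ 0.7037, -0.0822,  0.0022]), 0.4)]
side jar [(array([ 0.5201,  0.2001, -0.0019]), 0.57)]
side lens [(array([0.7633, 0.1873, 0.1385]), 0.91), (array([ 0.7005, -0.0839,  0.002 ]), 0.52)]
side jar_label [(array([0.3532, 0.119 , 0.0195]), 0.91), (array([0.5398, 0.1951, 0.0275]), 0.85)]
wrist arch_face [(array([0.5248, 0.1921, 0.1852]), 0.67)]
wrist arch_block [(array([0.5174, 0.1994, 0.1451]), 0.92)]
wrist jar [(array([0.3572, 0.0946, 0.0023]), 0.96), (array([ 0.5183,  0.1986, -0.0012]), 0.62)]
wrist lens []
wrist jar_label [(array([0.5432, 0.1982, 0.0203]), 0.98), (array([0.3517, 0.1177, 0.0244]), 0.61)]
```

Emit:
play_rows:
  increments: "0 0 5 0 1;0 0 13 0 1;0 0 22 0 1;0 0 31 0 1;0 0 39 0 1;0 0 44 0 1;0 0 46 0 1;0 0 46 0 1;0 0 46 0 1;0 0 46 0 1;0 0 46 0 1"

```text
t: 17.7
tool_pos: [0.5176, 0.1987, 0.1751]
orientation: [2.273, 2.168, 0.001]
force: [0.1, 0.9, -1.4]
opening: 0.0142
gripper_force: 25.0
```

```bash
python3 - <<'E'
from h import *
go([.517,.199,.1725],87.3)
im=robot.read_camera("side");c=robot.calibration("side")
for q in("arch_face","arch_block","jar","tall_block","wide_block","dabber","mug"):
    print(q,[(np.round(d["centre"],4),round(d["conf"],2)) for d in robot.landmark_of("side",q)][:2])
cv2.imwrite("pics/s2.png",cv2.resize(im[100:330,120:430],None,fx=2.5,fy=2.5,interpolation=2))
E
```

```text
t 17.7 pos [0.5176 0.1987 0.1751] psi 87.29 q [0.27 0.03 1.67 0.   1.44 0.32] tilt [ 0.     0.001 -1.   ]
d(mm) [ 0.2 -0.6  2.6] yaw -0.01
arch_face [(array([0.5245, 0.1976, 0.1406]), 0.66)]
arch_block []
jar [(array([0.3623, 0.0924, 0.0011]), 0.95), (array([ 0.5159,  0.1978, -0.0009]), 0.66)]
tall_block [(array([ 0.5   , -0.2907,  0.0149]), 0.86)]
wide_block []
dabber [(array([0.76  , 0.1891, 0.1384]), 0.45)]
mug [(array([ 0.297 ,  0.3194, -0.001 ]), 0.64)]
```

View pics/s2.png

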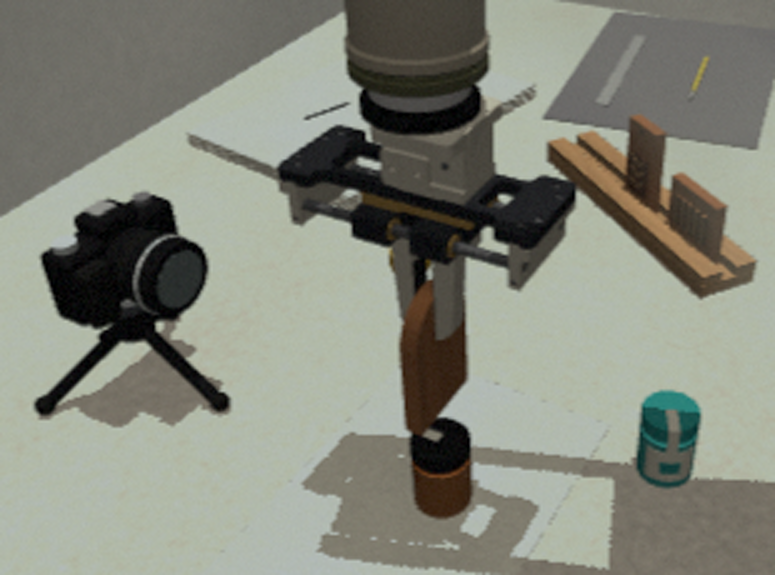

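The side view shows the arch block upright and directly above the amber jar, its carved side towards the camera. The other two blocks still stand in the rail. One small height correction remains.

Emit:
play_rows:
  increments: "0 0 2 0 1;0 0 2 0 1;0 0 2 0 1;0 0 2 0 1;0 0 2 0 1"

```text
t: 18.6
tool_pos: [0.5174, 0.1987, 0.1726]
orientation: [2.273, 2.168, 0.0]
force: [-0.1, 0.5, -1.0]
opening: 0.0141
gripper_force: 25.0
```

```bash
python3 - <<'E'
from h import *
go([.517,.199,.1725],87.3)
im=robot.read_camera("wrist")
for q in("arch_face","arch_block","jar_label"): print(q,[(np.round(d["centre"],4),round(d["conf"],2)) for d in robot.landmark_of("wrist",q)][:2])
print(robot.read_state()["gripper_force"])
E
```

```text
t 18.6 pos [0.5174 0.1987 0.1726] psi 87.29 q [0.27 0.03 1.68 0.   1.43 0.32] tilt [ 0.  0. -1.]
d(mm) [ 0.3 -0.4  0.1] yaw -0.01
arch_face [(array([0.5261, 0.1932, 0.1397]), 0.97)]
arch_block [(array([0.5172, 0.1999, 0.1014]), 0.58)]
jar_label [(array([0.3493, 0.1191, 0.0248]), 0.67)]
24.999843975529075
```

```bash
python3 -c "
from plant import robot
print(robot.close_job())"
```

```text
the job is handed in; nothing more can be done
None
```

The job is handed in at about 19 s: the ink jar's label faces the lens, and the arch-topped block is held upright above the jar, its carving square to the lens and measured within about 1 mm of the lens's 140 mm height.

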